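Lock the lamp supply with its service key

TASK

Take the flat-bowed steel service key out of the tool stand and put it into the round lock in the top of the white lamp supply unit. Press it lightly and turn it gently back and forth until it finds the slot hidden inside and goes fully home, its collar on the plate; then turn it clockwise (seen from above) to its stop and let go of it there. Do not force the lock, and leave everything else where it is.

Things in the scene. Friction and masses are not known exactly. Their poses are not given: they have to be found in the camera images.
- key_bow (a point): centre of the plain steel key's bow, the upright flat plate at its top: 36 mm along its y, 10 mm thick along its x, 30 mm high, z up. The key (about 120 g) starts upright in one of the stand's three holes, its collar on the stand's top; the underside of the collar is 40 mm below this point. Grip the bow here across its 10 mm thickness.
- key_collar (a point): on the key's axis at the underside of its collar (31 mm across, 5 mm thick; above it a 12 mm stem 22 mm long, then the bow). Below: a round nose 20 mm across, 23 mm long, foot bevelled; a 5 mm round neck, 9 mm long; then a flat blade 18 mm along key y, 4 mm along x, 8 mm high, ending 40 mm below this point. y along the bow, z up. Half a turn makes no difference.
- lock_mouth (a point): centre of the lock's mouth in the top of a 60 mm square steel plate, 112 mm above the table, 12 mm above the unit's top. z up; y is the unlocked line (two black dots on the plate). The bore is 20.8 mm across with a 3 mm bevel. Key home: collar resting on the mouth. More than 30 N between key and unit, pushing or twisting, is forcing the lock.
- plunger: sprung carrier of a slotted brass guide disc, 6 mm thick; origin on the lock's axis at the disc's face, 24 mm below the mouth, axes as lock_mouth, hidden by a dust shutter (below 0.5 N). Pushed: about 1.5 N at touch, 5.5 N when 5 mm down, then solid; over 15 N forces it. The slot, 5.4 mm wide, lies anywhere within 0.7 rad either side of the unlocked line and does not turn, nor can a blade inside it.
- collar_at_touch (a point): point 16 mm above the mouth, where the collar stands when the blade touches the guide across its slot; it can be pressed only 5 mm lower. With the blade in line with the slot (to about 0.06 rad) the push falls away and the key goes down. Fully home, the blade is below the guide and turns: clockwise it meets a cam 0.85 rad from the unlocked line (0.06 N m) and moves it to a stop.
- locked_line (a point): same point as lock_mouth, turned 1.1 rad (63 degrees) clockwise seen from above: its y is the line along which bow and blade stand with the cam at its solid locked stop (two black bars on the plate).
- unit: the lamp supply unit, fixed: white painted metal box, 200 (x) by 270 (y) by 100 mm high, origin at the middle of its underside, the lock 50 mm from the middle towards its +y end. A black eyepiece stands on its top towards the -y end.
- stand: grey plastic tool stand, fixed: 70 (x) by 230 (y) by 55 mm high, origin at the middle of its underside, with three 25.5 mm holes 46 mm deep in a row along its y at -75, 0 and 75 mm; the key stands in any one of them.
- knob_driver: another tool in the stand, with a round dark knob 28 mm across, top 44 mm above the stand. Origin on its axis at the stand's top. Leave alone.
- ball_pin: another tool in the stand, with a 20 mm ball on a thin stem, top 46 mm above the stand. Origin on its axis at the stand's top. Leave alone.
- eyepiece: black eyepiece, 38 mm across and 50 mm high, on the unit's top; origin at its underside. Leave alone.
- dish: glass dish, 68 mm across and 15 mm high, on the table. Leave alone.
- specimen_disc: white ceramic disc, 56 mm across, 14 mm high, on the table. Leave alone.
- dropper: amber dropper bottle, 36 mm across, 85 mm high, on the table. Leave alone.
- slide_box: grey slide box 85 by 100 by 32 mm, on the table. Leave alone.
- mouse: black computer mouse, 100 by 58 by 34 mm. Leave alone.
- driver: screwdriver with a black handle, lying on the table. Leave alone.

How it is judged (in metres and radians):
On the way:
1. the key is fully home in the slot, still within 0.85 rad of the unlocked line (z of key_collar in the frame of lock_mouth below 0.0025 m and horizontal distance between key_collar and lock_mouth below 0.003 m and angle between the y axis of key_collar and the y axis of lock_mouth, either way round below 0.85 rad), for 0.1 s.
At the end, for the whole second after the job is handed in: The key stands upright in the lock, released and at rest: its collar within 2.5 mm of the mouth in height and 3 mm sideways, its bow within 0.15 rad of the locked line (the stop) (z of key_collar in the frame of lock_mouth below 0.0025 m and horizontal distance between key_collar and lock_mouth below 0.003 m and angle between the y axis of key_collar and the y axis of locked_line, either way round below 0.15 rad and angle between key_collar's own z axis and vertical below 0.1 rad and linear speed of key below 0.02 m/s); the robot touches nothing.
It fails at once if the guide in the lock is forced: more than 15 N between the key and it (contact force between key and plunger above 15 N).
It fails at once if the lock is forced: more than 30 N between the key and the unit (contact force between key and unit above 30 N).
It fails at once if something else is disturbed (moved more than 25 mm) (distance of any of eyepiece, dish, specimen_disc, dropper, slide_box, mouse, driver, knob_driver, ball_pin from where it was at the start of the episode above 0.025 m).
It also fails if it takes over 72 s, if anything falls off the work surface, if the arm or the gripper's body presses on something with over 40 N, if the wrist force passes 120 N, or if a joint passes its speed limit or range.

ROBOT

A 7-joint arm with a two-finger parallel gripper is mounted at the origin on the work surface. World frame = base frame: x ahead of the robot, y to its left, z up, the work surface at z = 0. Lengths are in m, angles in degrees, forces in N, time in s.
With the tool pointing down it reaches from about 0.425 to 0.875 m from the base axis. Payload 4.7 kg.
Tool frame: the origin (TCP) lies between the finger pads; the fingertips stand 22 mm ahead of it and the grasp point (between the pads) lies 3 mm ahead of it (env.tip_reach is the distance from the TCP to the fingertips, in m); z points along the fingers, y is the line along which they close (so a half turn about z gives the same grasp; the last joint's range is limited). The gripper opens to 87 mm and grips with 3 to 60 N. Pads are 19 mm wide; open, the fingers measure 117 mm over their backs; the gripper's body (75 mm by 190 mm) begins 51 mm behind the grasp point.
Start: joints at [76.61, 18.392, -4.016, 83.108, 1.295, 78.541, -3.26], TCP at [0.159, -0.63, 0.221] pointing down, gripper open.
Joint ranges: [-163.93, 163.93], [-17.29, 119.83], [-79.2, 71.16], [3.27, 140.29], [-89.18, 269.18], [5.43, 117.66], [-154.24, 154.24]. Speed limits (degrees/s): [147.25, 147.25, 180, 180, 180, 180, 180].

INTERFACE

Orientations are given as [roll, pitch, yaw] about the fixed x, y, z axes, in that order (R = Rz(yaw) Ry(pitch) Rx(roll)).
In Python, from cell import env gives the robot as it stands.
- The arm moves only by the shell command python3 -m creep 'ROWS' [FORCE]. ROWS is JSON, one flat list of numbers, 7 for each row, row after row: the finger opening in mm, from 0 to 87, then the shift along the tool's x, y, z in units of 30 mm (1.0 is 30 mm), then the turn, a rotation vector about the tool's x, y, z in units of 6 degrees (1.0 is 6 degrees). A call has 1 to 12 rows; each row is the pose to reach, as a shift and turn from the pose commanded when the call began, along the tool's axes at that moment; what a row does not reach only later rows make up. A row lasts 1/10 s, in which the tool goes at most 50 mm and 8.59 degrees, less where a joint would pass 70% of its speed; a pose out of reach is approached as far as the arm can. A call with a gripper value outside its range is refused whole. The fingers move at their own pace and stop on an object; FORCE is the grip in N (left out, the last holds). Time passes only in rows, so rows that repeat a pose let the fingers close. It gives the time, the measured TCP pose, the force, the opening and the grip force at its end, in the units of the state.
- env.get_obs(): the state, without advancing time (a new reading comes with each control period).
- env.read_camera(name): name is "side" or "top"; returns a dict with "color" (420x560x3 uint8, red, green, blue), "depth" (420x560 float32, m along the optical axis (not along the pixel's ray), 0 where there is no reading), "fovy" (degrees; the focal length in pixels is half the picture's height over the tangent of half this angle, whatever the lens; pixels are square), "cx", "cy" (the principal point, pixels), "R" (3x3) and "t" (3): a world point X has camera coordinates R X + t. Camera axes: x right, y down, z forward; pixel columns grow to the right and rows downward; lengths in m; the calibration is good to about 2 mm. A picture is of the moment at which its call begins.
- env.sign_off(): hands the job in; it is judged then, once.
The state is a dict: "time_s": time; "qpos": joint angles; "joint_velocities": joint speeds; "effort": joint torques, N m; "tool_pos": TCP position; "tool_rot": TCP orientation; "force": force on the tool from outside, world axes, zero at the start; "wrist_torque": the same for the moment, N m; "grip_width": finger opening in m; "grasp_force": force on a finger pad.
Only numpy, scipy, OpenCV 4.12 (cv2) and the standard library are available. Lean on these libraries where they do the work, as an engineer would, in place of code of your own. Each camera call takes 0.05 s, during which the arm holds its last target. There are 200 camera calls.

## Working session

There is one attempt and no reset: what is moved stays moved. The work goes in short steps, Python scripts to look and compute and a shell command to move; the robot and the scene stay as the last step left them, time stands still between calls to the robot, and variables do not carry over. Pictures are saved under pics/ and viewed, at most 10 in all, crops included, and the job is handed in when it is done.

```bash
mkdir -p pics; ls; cat > h.py <<'E'
import numpy as np,cv2,pickle
def grab(env,n,tag):
    c=env.read_camera(n); cv2.imwrite(f'pics/{tag}.png',c['color'][:,:,::-1]); pickle.dump(c,open(f'{tag}.pkl','wb')); return c
def cloud(c):
    h,w=c['depth'].shape; f=h/2/np.tan(np.radians(c['fovy'])/2)
    v,u=np.mgrid[:h,:w]; z=c['depth']
    P=np.stack([(u-c['cx'])/f*z,(v-c['cy'])/f*z,z],-1)
    return (P-c['t'])@c['R']   # R^T(P-t)
E
python3 - <<'E'
from cell import env
from h import *
for n in('top','side'):
    c=grab(env,n,n+'0'); print(n,c['fovy'],c['cx'],c['cy'],c['R'].round(3).tolist(),c['t'].round(3))
a=cv2.imread('pics/top0.png');b=cv2.imread('pics/side0.png')
E
```

```text
pics
top 47.62363235398158 278.0941205879174 211.05585990569315 [[-0.019, -1.0, -0.003], [-0.982, 0.019, -0.186], [0.186, -0.0, -0.983]] [0.014 0.482 1.2  ]
side 53.275066172728096 286.3618490937858 207.99403075818972 [[-0.941, -0.339, -0.016], [-0.193, 0.574, -0.796], [0.279, -0.745, -0.606]] [0.461 0.162 1.058]
```

View pics/top0.png

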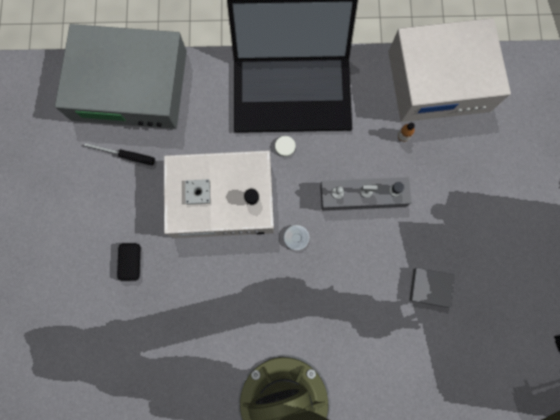

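View pics/side0.png

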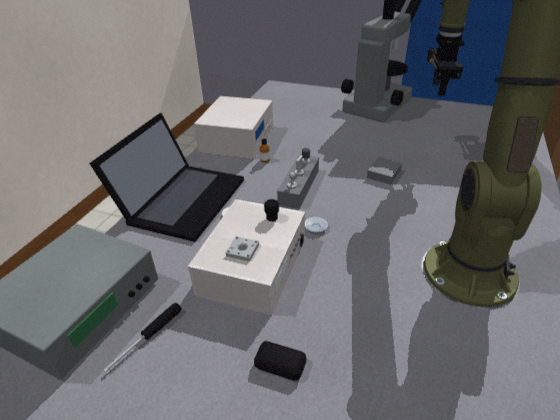

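The top view shows the lock at about (197,191), the eyepiece at (251,197), and the stand with tools at about (339,192), (369,189) and (398,188). I'll zoom in on the lock and stand and get point positions.

```bash
python3 - <<'E'
from h import *
c=pickle.load(open('top0.pkl','rb'));P=cloud(c);I=c['color'][:,:,::-1]
a=cv2.resize(I[165:220,315:415],(800,440),interpolation=cv2.INTER_CUBIC)
b=cv2.resize(I[170:214,175:219],(400,400),interpolation=cv2.INTER_CUBIC)
s=pickle.load(open('side0.pkl','rb'));J=s['color'][:,:,::-1]
d=cv2.resize(J[225:269,220:264],(400,400),interpolation=cv2.INTER_CUBIC)
cv2.imwrite('pics/z1.png',a);cv2.imwrite('pics/z2.png',np.hstack([b,d]))
def rect(m):
    (x,y),wh,an=cv2.minAreaRect(P[m][:,:2].astype(np.float32)); print(np.round([x,y,*wh,an],4),m.sum(),np.median(P[m][:,2]).round(4))
z=P[...,2];V,U=np.mgrid[:420,:560]
def reg(u0,u1,v0,v1,z0,z1): return (U>=u0)&(U<u1)&(V>=v0)&(V<v1)&(z>z0)&(z<z1)
print('unit');rect(reg(150,285,140,245,.09,.106))
print('plate');rect(reg(175,220,170,214,.107,.12))
print('stand');rect(reg(310,420,170,220,.045,.062))
print('tools')
for u0,u1 in((325,352),(355,384),(385,410)):
    m=reg(u0,u1,170,215,.075,.13); rect(m); print(P[m].mean(0).round(4),P[m].max(0).round(4))
Q=cloud(s); zz=Q[...,2]
m=(U>275)&(U<325)&(V>140)&(V<200)&(zz>.08)&(zz<.13)
X=Q[m]; l,k=cv2.partition if 0 else (None,None)
import scipy.cluster.hierarchy as H
lab=H.fcluster(H.linkage(X[:,:2]),.015,'distance')
for i in set(lab): print('side',X[lab==i].mean(0).round(4),(lab==i).sum(),X[lab==i].max(0).round(4),X[lab==i].min(0).round(4))
m=(U>220)&(U<265)&(V>225)&(V<269)&(zz>.107)&(zz<.12)
print(cv2.minAreaRect(Q[m][:,:2].astype(np.float32)))
E
```

```text
unit
[0.5257 0.1555 0.202  0.2698 1.6756] 7550 0.0996
plate
[5.19100e-01 1.96200e-01 9.06000e-02 7.50000e-02 7.53367e+01] 511 0.1114
stand
[ 0.5267 -0.2268  0.0716  0.2317  1.3487] 2072 0.0544
tools
[ 5.23800e-01 -1.51600e-01  1.79000e-02  1.51000e-02  8.01354e+01] 46 0.0974
[ 0.5233 -0.1509  0.0966] [ 0.5319 -0.1427  0.1034]
[ 5.26000e-01 -2.25800e-01  3.61000e-02  1.07000e-02  8.51443e+01] 95 0.1066
[ 0.5247 -0.2253  0.1021] [ 0.5326 -0.2076  0.1147]
[ 5.27200e-01 -3.00400e-01  2.51000e-02  2.69000e-02  4.32371e+01] 119 0.0974
[ 0.5263 -0.2993  0.095 ] [ 0.5422 -0.2872  0.1022]
side [ 0.5244 -0.1471  0.0945] 37 [ 0.5344 -0.1406  0.1034] [ 0.5172 -0.1578  0.0803]
side [ 0.5257 -0.2208  0.1   ] 72 [ 0.5322 -0.206   0.1134] [ 0.521  -0.2459  0.0802]
side [ 0.5274 -0.2937  0.0943] 66 [ 0.5421 -0.2847  0.1045] [ 0.5164 -0.3144  0.0805]
((0.5249090194702148, 0.2066565752029419), (0.06262096762657166, 0.0634077936410904), 2.540726661682129)
```

View pics/z1.png

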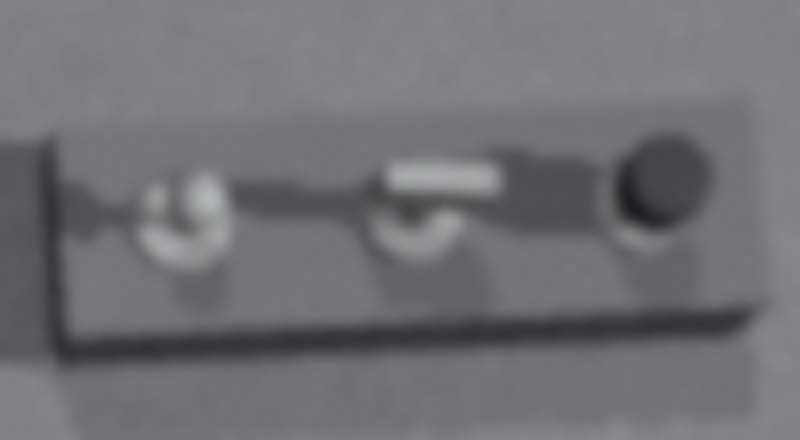

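View pics/z2.png

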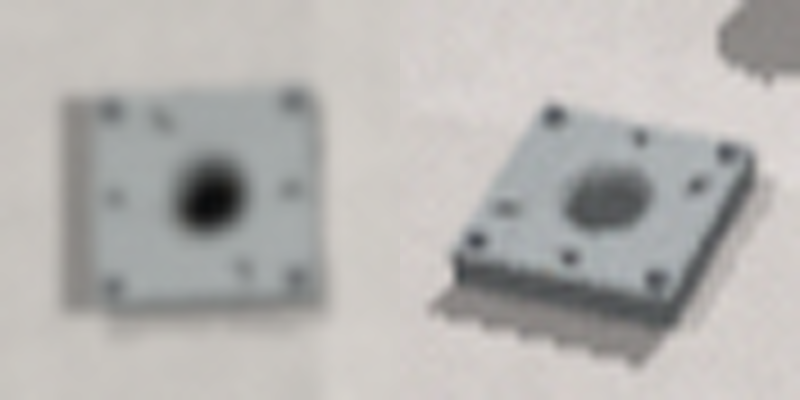

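The key is in the middle hole, bow at about (444,178) in the crop, and the ball pin and knob driver are either side of it. The lock bore is at (210,195) in the left half of the other crop, about (198,191.5) in the full image. Its dots run horizontally and its bars up-left to down-right, as expected. Next I'll work out the first move.

```bash
cat >> h.py <<'E'
from scipy.spatial.transform import Rotation as Rn
def pose(o): return np.array(o['tool_pos']),Rn.from_euler('xyz',o['tool_rot'],degrees=True)
def delta(o,pos,ylin):
    """rows units to reach pos, tool down, tool-y along world angle ylin (deg, mod 180)"""
    p,R=pose(o); best=None
    for a in(ylin,ylin+180):
        y=np.array([np.cos(np.radians(a)),np.sin(np.radians(a)),0]);z=np.array([0,0,-1.]);x=np.cross(y,z)
        T=Rn.from_matrix(np.stack([x,y,z],1)); r=(R.inv()*T).as_rotvec(degrees=True)
        if best is None or np.linalg.norm(r)<np.linalg.norm(best): best=r
    return (R.inv().apply(np.array(pos)-p)/.03).round(3),(best/6).round(3)
def pix2w(c,u,v,z):
    f=c['depth'].shape[0]/2/np.tan(np.radians(c['fovy'])/2)
    d=c['R'].T@np.array([(u-c['cx'])/f,(v-c['cy'])/f,1]); o=-c['R'].T@c['t']
    return o+d*(z-o[2])/d[2]
E
python3 - <<'E'
from cell import env
from h import *
o=env.get_obs();print(o)
t=pickle.load(open('top0.pkl','rb'));s=pickle.load(open('side0.pkl','rb'))
print('lock top',pix2w(t,197.6,190.95,.112),'side',pix2w(s,220+208/400*44-.5,225+197/400*44-.5,.112))
print('eye',pix2w(t,251,197,.15))
print(delta(o,[.526,-.2265,.2],-4.9))
print(delta(o,[.526,-.2265,.098],-4.9))
E
```

```text
{'time_s': 0.1, 'qpos': array([76.61072968, 18.43344916, -4.01441876, 83.16844795,  1.29594222,
       78.54183163, -3.26065545]), 'joint_velocities': array([-0.01994069, -0.10505696,  0.06555407, -0.08237842, -0.00649052,
       -0.12884198, -0.06590841]), 'effort': array([ 1.59784081e-04, -4.92570806e+01, -4.05548969e-01, -3.13398993e+01,
       -6.41482067e-02,  3.95585387e-02,  6.24092308e-05]), 'tool_pos': array([ 0.1592279 , -0.62967291,  0.22048151]), 'tool_rot': array([-1.79901553e+02,  6.83879240e-03,  1.41973591e+01]), 'force': array([0.4000962 , 0.33982145, 0.74545566]), 'wrist_torque': array([-0.01123884,  0.01261178,  0.0011411 ]), 'grasp_force': 0.0, 'grip_width': 0.08678613895503526}
lock top [0.52469699 0.20491427 0.112     ] side [0.52378908 0.20584695 0.112     ]
eye [0.49822058 0.06965365 0.15      ]
(array([ 15.149, -10.029,   0.698]), array([-1.5000e-02, -9.0000e-03, -1.1817e+01]))
(array([ 15.149, -10.023,   4.098]), array([-1.5000e-02, -9.0000e-03, -1.1817e+01]))
```

```bash
python3 -m creep '[50,15.149,-10.029,0.698,0,0,-11.817, 50,15.149,-10.029,0.698,0,0,-11.817, 50,15.149,-10.029,0.698,0,0,-11.817, 50,15.149,-10.029,0.698,0,0,-11.817, 50,15.149,-10.029,0.698,0,0,-11.817, 50,15.149,-10.029,0.698,0,0,-11.817, 50,15.149,-10.029,0.698,0,0,-11.817, 50,15.149,-10.029,0.698,0,0,-11.817, 50,15.149,-10.029,0.698,0,0,-11.817, 50,15.149,-10.029,0.698,0,0,-11.817, 50,15.149,-10.029,0.698,0,0,-11.817, 50,15.149,-10.029,0.698,0,0,-11.817]'; python3 - <<'E'
from cell import env
from h import *
o=env.get_obs();print(o['qpos'].round(1),o['force'].round(2))
print(delta(o,[.526,-.2265,.098],-4.9))
E
```

```text
time_s: 1.3
tool_pos: [0.5303, -0.2186, 0.2002]
tool_rot: [179.9, -0.3, 85.8]
force: [-0.3, 0.6, 0.5]
grip_width: 0.0499
grasp_force: 0.0
[ 47.7  12.1 -31.7  95.1   6.3  74.6  10.7] [-0.31  0.65  0.51]
(array([-0.288, -0.128,  3.405]), array([ 0.016, -0.045,  0.113]))
```

```bash
python3 -m creep '[50,0,0,0.5,0,0,0, 50,0,0,1.4,0,0,0, 50,0,0,1.4,0,0,0, 50,0,0,1.4,0,0,0, 50,0,0,1.4,0,0,0]'; python3 - <<'E'
from cell import env
from h import *
o=env.get_obs();print(o['qpos'].round(1),o['force'].round(2),o['tool_pos'],o['tool_rot'])
print(delta(o,[.526,-.2265,.098],-4.9))
E
```

```text
time_s: 1.8
tool_pos: [0.5262, -0.2282, 0.1593]
tool_rot: [179.9, 0.0, 85.0]
force: [1.0, 0.0, 0.0]
grip_width: 0.0499
grasp_force: 0.0
[ 47.9  13.7 -31.   98.1   7.5  70.2  10. ] [1.04 0.01 0.01] [ 0.52617504 -0.22817645  0.15931058] [1.79942615e+02 4.37581301e-02 8.50039354e+01]
(array([ 0.057, -0.013,  2.044]), array([ 0.01 ,  0.007, -0.016]))
```

```bash
python3 -m creep '[50,0,0,1,0,0,0, 50,0,0,2.04,0,0,0, 50,0,0,2.04,0,0,0, 50,0,0,2.04,0,0,0, 0,0,0,2.04,0,0,0, 0,0,0,2.04,0,0,0, 0,0,0,2.04,0,0,0, 0,0,0,2.04,0,0,0, 0,0,0,2.04,0,0,0]' 25; python3 - <<'E'
from cell import env
from h import *
o=env.get_obs();print(o['qpos'].round(1),o['force'].round(2),o['wrist_torque'].round(3),o['tool_pos'],o['tool_rot'],o['grip_width'])
c=grab(env,'top','t1')
E
```

```text
time_s: 2.7
tool_pos: [0.5263, -0.2271, 0.0976]
tool_rot: [180.0, 0.0, 85.1]
force: [-0.1, -0.4, -0.2]
grip_width: 0.018
grasp_force: 0.0
[ 47.   17.  -30.6 101.9   9.6  63.6   8.4] [-0.12 -0.36 -0.18] [-0.02  -0.096  0.014] [ 0.52634136 -0.22709567  0.0976435 ] [1.79975133e+02 1.84789570e-02 8.50995675e+01] 0.017993911621665727
```

Still closing. I'll let it finish, then lift slowly.

```bash
python3 -m creep '[0,0,0,0,0,0,0, 0,0,0,0,0,0,0, 0,0,0,0,0,0,0, 0,0,0,0,0,0,0]' 25; python3 -m creep '[0,0,0,-0.5,0,0,0, 0,0,0,-1.5,0,0,0, 0,0,0,-2.5,0,0,0, 0,0,0,-4,0,0,0, 0,0,0,-5.6,0,0,0, 0,0,0,-5.6,0,0,0, 0,0,0,-5.6,0,0,0, 0,0,0,-5.6,0,0,0]' 25; python3 - <<'E'
from cell import env
from h import *
o=env.get_obs();print(o['qpos'].round(1),o['force'].round(2),o['wrist_torque'].round(3),o['tool_pos'],o['tool_rot'],o['grip_width'])
print(delta(o,[.5243,.2055,.266],2))
E
```

```text
time_s: 3.15
tool_pos: [0.5262, -0.227, 0.0973]
tool_rot: [-180.0, 0.0, 85.1]
force: [1.4, -0.2, -0.1]
grip_width: 0.0095
grasp_force: 24.9
time_s: 3.95
tool_pos: [0.5254, -0.2268, 0.2645]
tool_rot: [-179.9, -0.0, 85.1]
force: [0.1, 0.8, -1.2]
grip_width: 0.0096
grasp_force: 24.9
[ 48.4  10.1 -31.5  89.8   5.3  81.7  11.7] [ 0.15  0.82 -1.16] [-0.014 -0.037 -0.038] [ 0.52544102 -0.2268316   0.26450446] [-1.79899100e+02 -1.58168277e-02  8.51015809e+01] 0.009638484297845768
(array([14.355, -1.269, -0.044]), array([-0.017, -0.004, -1.15 ]))
```

```bash
python3 -m creep '[0,1,-0.09,0,0,0,-0.1, 0,2.3,-0.2,0,0,0,-0.2, 0,3.7,-0.33,0,0,0,-0.3, 0,5.1,-0.45,0,0,0,-0.45, 0,6.5,-0.57,0,0,0,-0.6, 0,7.9,-0.7,0,0,0,-0.7, 0,9.3,-0.82,0,0,0,-0.8, 0,10.7,-0.95,0,0,0,-0.9, 0,12,-1.06,0,0,0,-1, 0,13.2,-1.17,0,0,0,-1.1, 0,14,-1.24,0,0,0,-1.15, 0,14.355,-1.269,0,0,0,-1.15]'; python3 -m creep '[0,0,0,1.2,0,0,0, 0,0,0,1.2,0,0,0, 0,0,0,1.2,0,0,0, 0,0,0,1.2,0,0,0]'; python3 - <<'E'
from cell import env
from h import *
o=env.get_obs();print(o['qpos'].round(1),o['force'].round(2),o['wrist_torque'].round(3),o['tool_pos'],o['tool_rot'],o['grip_width'])
print(delta(o,[.5243,.2055,.233],2))
c=grab(env,'top','t2');s=grab(env,'side','s2')
a=cv2.resize(c['color'][130:250,140:260,::-1],(400,400),interpolation=2)
b=cv2.resize(s['color'][150:290,180:320,::-1],(400,400),interpolation=2)
cv2.imwrite('pics/z3.png',np.hstack([a,b]))
E
```

```text
time_s: 5.15
tool_pos: [0.5233, 0.2081, 0.2638]
tool_rot: [-179.8, -0.0, 92.3]
force: [-0.3, 0.1, -0.6]
grip_width: 0.0098
grasp_force: 24.9
time_s: 5.55
tool_pos: [0.5258, 0.2045, 0.2302]
tool_rot: [180.0, 0.0, 91.9]
force: [0.5, 0.9, -0.4]
grip_width: 0.0101
grasp_force: 24.9
[ 19.9  12.8 -50.2  93.5  10.1  78.3 -29.8] [ 0.53  0.92 -0.41] [-0.008 -0.106 -0.019] [0.52576835 0.20447132 0.23023635] [1.79950193e+02 6.08632333e-03 9.19018665e+01] 0.010063742282146102
(array([ 0.036, -0.048, -0.092]), array([ 0.008,  0.001, -0.016]))
```

View pics/z3.png

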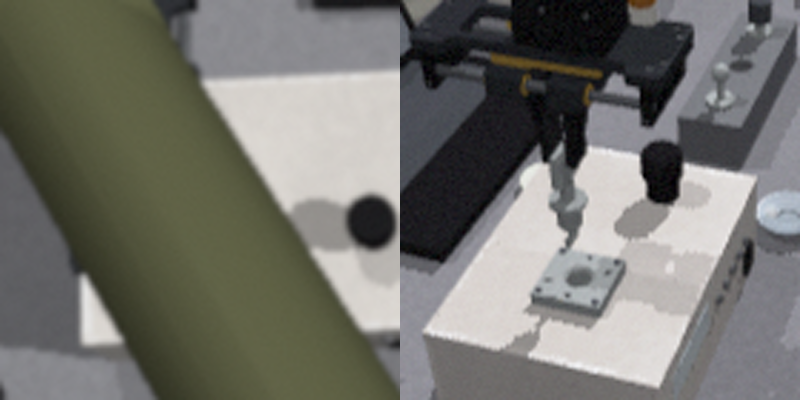

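The key is held over the lock, the collar at (567,200) and the blade tip at (570,245) in the right crop. I'll compare its axis with the expected one in the side view.

```bash
python3 - <<'E'
from h import *
s=pickle.load(open('s2.pkl','rb'));Q=cloud(s)
f=210/np.tan(np.radians(s['fovy'])/2)
def proj(X):
    x=s['R']@np.array(X)+s['t'];return (x[:2]/x[2]*f+[s['cx'],s['cy']]).round(2)
p=np.array([.5258,.2045,.2302])
V,U=np.mgrid[:420,:560]
m0=(np.abs(Q[...,0]-p[0])<.03)&(np.abs(Q[...,1]-p[1])<.03)&(U>180)&(U<320)
for dz in(44,48,55,65,73,79):
    z=p[2]-.003-dz/1000
    m=m0&(abs(Q[...,2]-z)<.003)
    X=proj([p[0],p[1],z]); 
    # silhouette: columns near on the row
    v=int(round(X[1])); mm=m0[v]&(Q[v,:,2]>.125)&(abs(U[v]-X[0])<15); cols=U[v][mm]
    print(dz,X,(cols.min(),cols.max(),(cols.min()+cols.max())/2) if len(cols) else None, s['color'][v,int(X[0])-9:int(X[0])+10].mean(1).astype(int))
print('lock px',proj([.5243,.2055,.112]),'obs',[220+208/400*44-.5,225+197/400*44-.5])
g=s['color'][225:275,215:275].mean(2)
v,u=np.mgrid[225:275,215:275]
X=Q[225:275,215:275]
m=(abs(X[...,2]-.112)<.004); h,_=None,None
(r)=cv2.minAreaRect(X[m][:,:2].astype(np.float32)); print('plate side',r)
# holes
hm=(((X[...,2]<.107)|(g<120))&(np.hypot(X[...,0]-.5243,X[...,1]-.2055)<.02)); print('hole px',u[hm].mean(),v[hm].mean(),hm.sum(),pix2w(s,u[hm].mean(),v[hm].mean(),.112))
a=cv2.resize(s['color'][190:270,205:285,::-1],(600,600),interpolation=2)
for dz in (0,27,40,45,63,72,80):
    q=(proj(p-[0,0,.003+dz/1000])-[205,190]+.5)*7.5; cv2.circle(a,tuple(int(i) for i in q),2,(0,0,255),-1)
q=(proj([.5243,.2055,.112])-[205,190]+.5)*7.5; cv2.circle(a,tuple(int(i) for i in q),2,(0,255,0),-1)
cv2.imwrite('pics/z4.png',a)
E
```

```text
44 [239.29 222.13] (np.int64(233), np.int64(244), np.float64(238.5)) [214 206 139  94 101 103 102 107 140 165 160 150 149 125 140 200 212 213
 211]
48 [239.44 223.51] (np.int64(235), np.int64(243), np.float64(239.0)) [215 214 213 197 157  85  90 102 105 103  94  95  95 124 213 212 216 216
 215]
55 [239.7 225.9] (np.int64(235), np.int64(243), np.float64(239.0)) [215 215 216 217 206  96  83  91  89  89  87  89  85 113 216 215 212 214
 213]
65 [240.07 229.28] (np.int64(236), np.int64(242), np.float64(239.0)) [215 217 217 214 180 116  86  89  89  92  93 123 191 219 215 215 216 215
 212]
73 [240.36 231.95] (np.int64(238), np.int64(241), np.float64(239.5)) [219 218 218 220 218 217 216 183  94  98 115 180 220 217 219 218 220 217
 218]
79 [240.57 233.94] (np.int64(238), np.int64(240), np.float64(239.0)) [218 219 219 219 216 215 175  92  91 117 196 219 220 221 222 220 219 217
 217]
lock px [242.24 246.03] obs [242.38, 246.17]
plate side ((0.5237456560134888, 0.20653699338436127), (0.061135053634643555, 0.06337621808052063), 2.0495553016662598)
hole px 240.46464646464648 236.24242424242425 99 [0.54295497 0.17505515 0.112     ]
```

View pics/z4.png

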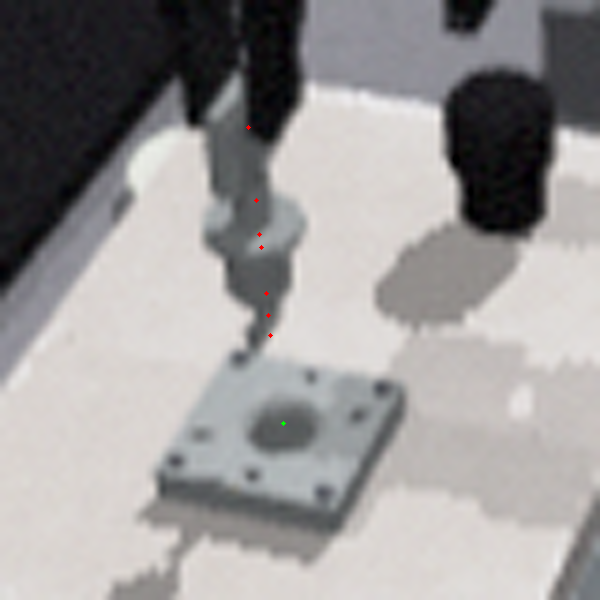

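```bash
python3 -m creep '[0,0,-0.027,0.4,0,0,0, 0,0,-0.027,0.8,0,0,0, 0,0,-0.027,0.97,0,0,0, 0,0,-0.027,0.97,0,0,0, 0,0,-0.027,0.97,0,0,0, 0,0,-0.027,0.97,0,0,0]'; cat > st.py <<'E'
from cell import env
from h import *
o=env.get_obs();print('t',o['time_s'],'F',o['force'].round(2),'M',o['wrist_torque'].round(3),o['tool_pos'].round(4),o['tool_rot'].round(2),round(o['grip_width'],4),o['joint_velocities'].round(1))
print(delta(o,[.5235,.2055,.2],2))
E
python3 st.py
```

```text
time_s: 6.25
tool_pos: [0.5244, 0.2055, 0.2005]
tool_rot: [180.0, -0.0, 92.0]
force: [0.9, -0.2, -0.2]
grip_width: 0.0097
grasp_force: 24.9
t 6.25 F [ 0.91 -0.24 -0.16] M [-0.027 -0.163  0.012] [0.5244 0.2055 0.2005] [ 1.7997e+02 -1.0000e-02  9.2010e+01] 0.0097 [ 0.1 -0.1 -0.  -0.2 -0.1 -0.   0. ]
(array([ 0.002, -0.031,  0.017]), array([ 0.005, -0.002,  0.001]))
```

```bash
python3 -m creep '[0,0,-0.03,0,0,0,0, 0,0,-0.03,0.1,0,0,0, 0,0,-0.03,0.2,0,0,0, 0,0,-0.03,0.3,0,0,0, 0,0,-0.03,0.3,0,0,0, 0,0,-0.03,0.3,0,0,0]'; python3 st.py
```

```text
time_s: 6.85
tool_pos: [0.5233, 0.2052, 0.191]
tool_rot: [-180.0, 0.0, 92.0]
force: [-0.9, -0.5, -0.3]
grip_width: 0.0094
grasp_force: 24.9
t 6.85 F [-0.89 -0.5  -0.29] M [ 0.013 -0.135  0.038] [0.5233 0.2052 0.191 ] [-1.7998e+02  1.0000e-02  9.2000e+01] 0.0094 [-0.1 -0.3  0.1 -0.2 -0.1  0.1  0. ]
(array([ 0.01 ,  0.008, -0.299]), array([-0.003,  0.001,  0.   ]))
```

```bash
python3 -m creep '[0,0,0,0.1,0,0,0, 0,0,0,0.2,0,0,0, 0,0,0,0.3,0,0,0, 0,0,0,0.37,0,0,0, 0,0,0,0.37,0,0,0, 0,0,0,0.37,0,0,0]'; python3 st.py
```

```text
time_s: 7.45
tool_pos: [0.5233, 0.2053, 0.18]
tool_rot: [-180.0, 0.0, 92.0]
force: [0.1, 0.5, 0.0]
grip_width: 0.0096
grasp_force: 24.9
t 7.45 F [0.09 0.51 0.05] M [-0.058 -0.104  0.031] [0.5233 0.2053 0.18  ] [-179.99    0.     92.  ] 0.0096 [ 0.  -0.1 -0.1 -0.3 -0.  -0.1 -0.1]
(array([ 0.008,  0.007, -0.667]), array([-0.002,  0.001,  0.001]))
```

```bash
python3 -m creep '[0,0,0,0.05,0,0,0, 0,0,0,0.1,0,0,0, 0,0,0,0.15,0,0,0, 0,0,0,0.15,0,0,0]'; python3 st.py;  python3 -m creep '[0,0,0,0.05,0,0,0, 0,0,0,0.1,0,0,0, 0,0,0,0.1,0,0,0]'; python3 st.py
```

```text
time_s: 7.85
tool_pos: [0.5232, 0.2052, 0.1753]
tool_rot: [-180.0, 0.0, 92.0]
force: [0.1, 1.1, -1.3]
grip_width: 0.0096
grasp_force: 24.9
t 7.85 F [ 0.15  1.05 -1.27] M [-0.029 -0.093 -0.043] [0.5232 0.2052 0.1753] [-1.7997e+02  1.0000e-02  9.2000e+01] 0.0096 [-0.  -0.  -0.1 -0.3 -0.   0.2  0.1]
(array([ 0.011,  0.011, -0.824]), array([-0.004,  0.002,  0.   ]))
time_s: 8.15
tool_pos: [0.5232, 0.2052, 0.1723]
tool_rot: [-180.0, 0.0, 92.0]
force: [-0.3, -0.3, -1.4]
grip_width: 0.0096
grasp_force: 24.9
t 8.15 F [-0.29 -0.3  -1.36] M [ 0.019 -0.072 -0.012] [0.5232 0.2052 0.1723] [-1.7998e+02  1.0000e-02  9.2000e+01] 0.0096 [-0.1 -0.1 -0.1 -0.2 -0.1  0.   0. ]
(array([ 0.009,  0.009, -0.922]), array([-0.003,  0.001,  0.001]))
```

```bash
python3 -m creep '[0,0,0,0.05,0,0,0, 0,0,0,0.1,0,0,0, 0,0,0,0.12,0,0,0, 0,0,0,0.12,0,0,0]'; python3 st.py; python3 -m creep '[0,0,0,0,0,0,0, 0,0,0,0,0,0,0]'; python3 st.py
```

```text
time_s: 8.55
tool_pos: [0.5235, 0.2054, 0.1692]
tool_rot: [180.0, 0.0, 92.0]
force: [-0.2, -1.2, 2.0]
grip_width: 0.0102
grasp_force: 24.9
t 8.55 F [-0.24 -1.22  1.99] M [-0.062 -0.023 -0.004] [0.5235 0.2054 0.1692] [179.98   0.    92.  ] 0.0102 [-0.  -0.1  0.  -0.1  0.1  0.   0. ]
(array([ 5.000e-03,  1.000e-03, -1.027e+00]), array([0.003, 0.   , 0.001]))
time_s: 8.75
tool_pos: [0.5235, 0.2053, 0.1692]
tool_rot: [180.0, 0.0, 92.0]
force: [0.4, -0.6, 1.1]
grip_width: 0.0096
grasp_force: 24.9
t 8.75 F [ 0.38 -0.57  1.07] M [-0.074 -0.014  0.061] [0.5235 0.2053 0.1692] [179.98   0.    92.  ] 0.0096 [ 0.   0.1 -0.   0.1  0.1 -0.1  0. ]
(array([ 0.007,  0.002, -1.027]), array([0.003, 0.   , 0.   ]))
```

```bash
cat > chk.py <<'E'
from cell import env
from h import *
import sys
F=[];M=[]
for i in range(3):
    o=env.get_obs();F.append(o['force'][2]);M.append(o['wrist_torque'][2]);env.read_camera('side')
f,m=np.mean(F),np.mean(M)
print('CHK',round(o['time_s'],2),'Fz %.2f Mz %.3f'%(f,m),o['tool_pos'].round(4),'yaw %.1f'%o['tool_rot'][2],round(o['grip_width'],4))
sys.exit(0 if f>1.2 and abs(m)<.12 else 1)
E
python3 -m creep '[0,0,0,0.057,0,0,0, 0,0,0,0.057,0,0,0, 0,0,0,0.057,0,0,0]' 12; python3 chk.py && python3 -m creep '[0,0,0,0,0,0,0.5, 0,0,0,0,0,0,1, 0,0,0,0,0,0,1]' >/dev/null; python3 chk.py && python3 -m creep '[0,0,0,0,0,0,0.5, 0,0,0,0,0,0,1, 0,0,0,0,0,0,1]' >/dev/null && python3 chk.py
```

```text
time_s: 9.05
tool_pos: [0.5236, 0.2053, 0.1675]
tool_rot: [180.0, -0.0, 92.0]
force: [0.6, 0.1, 2.7]
grip_width: 0.0094
grasp_force: 12.0
CHK 9.15 Fz 2.50 Mz 0.001 [0.5235 0.2053 0.1674] yaw 92.0 0.01
CHK 9.6 Fz 2.28 Mz -0.010 [0.5233 0.2054 0.1673] yaw 86.1 0.0099
CHK 10.05 Fz 2.54 Mz 0.011 [0.5233 0.2053 0.1672] yaw 80.1 0.0101
```

Clear signal. I'll keep sweeping clockwise with the check gating each step.

```bash
python3 -m creep '[0,0,0,0,0,0,0.5, 0,0,0,0,0,0,1, 0,0,0,0,0,0,1]' >/dev/null; python3 chk.py && python3 -m creep '[0,0,0,0,0,0,0.5, 0,0,0,0,0,0,1, 0,0,0,0,0,0,1]' >/dev/null && python3 chk.py && python3 -m creep '[0,0,0,0,0,0,0.5, 0,0,0,0,0,0,1, 0,0,0,0,0,0,1]' >/dev/null && python3 chk.py && python3 -m creep '[0,0,0,0,0,0,0.5, 0,0,0,0,0,0,1, 0,0,0,0,0,0,1]' >/dev/null && python3 chk.py && python3 -m creep '[0,0,0,0,0,0,0.5, 0,0,0,0,0,0,1, 0,0,0,0,0,0,1]' >/dev/null && python3 chk.py
```

```text
CHK 10.5 Fz 0.17 Mz 0.016 [0.5231 0.2053 0.1669] yaw 74.1 0.0098
```

```bash
python3 -m creep '[0,0,0,0,0,0,0, 0,0,0,0,0,0,0]'; python3 chk.py; python3 -m creep '[0,0,0,0.05,0,0,0, 0,0,0,0.1,0,0,0, 0,0,0,0.1,0,0,0]'; python3 chk.py
```

```text
time_s: 10.75
tool_pos: [0.5232, 0.2052, 0.167]
tool_rot: [-180.0, 0.0, 74.0]
force: [0.5, 0.1, -0.4]
grip_width: 0.0101
grasp_force: 12.0
CHK 10.85 Fz -1.16 Mz -0.035 [0.5231 0.2052 0.167 ] yaw 74.0 0.0102
time_s: 11.2
tool_pos: [0.5233, 0.2053, 0.1642]
tool_rot: [180.0, 0.0, 74.0]
force: [0.3, 0.5, 1.8]
grip_width: 0.0099
grasp_force: 12.0
CHK 11.3 Fz 1.55 Mz -0.045 [0.5234 0.2052 0.1644] yaw 74.0 0.0099
```

```bash
python3 -m creep '[0,0,0,0.05,0,0,0, 0,0,0,0.1,0,0,0, 0,0,0,0.1,0,0,0]'; python3 chk.py;  python3 st.py
```

```text
time_s: 11.65
tool_pos: [0.5233, 0.2053, 0.1611]
tool_rot: [180.0, 0.0, 74.0]
force: [-0.4, -0.0, 2.5]
grip_width: 0.0097
grasp_force: 12.0
CHK 11.75 Fz 1.99 Mz -0.064 [0.5234 0.2053 0.1612] yaw 74.0 0.0096
t 11.8 F [ 0.02 -0.63  2.29] M [ 0.033 -0.047 -0.08 ] [0.5234 0.2052 0.1613] [179.99   0.    74.  ] 0.0099 [ 0.  -0.1 -0.1 -0.   0.1 -0.  -0.1]
(array([ 0.009,  0.002, -1.291]), array([ 1.e-03,  1.e-03, -3.e+00]))
```

```bash
python3 -m creep '[0,0,0,0,0,0,0.3, 0,0,0,0,0,0,0.3]'; python3 chk.py; python3 -m creep '[0,0,0,0.05,0,0,0, 0,0,0,0.1,0,0,0, 0,0,0,0.1,0,0,0]'; python3 chk.py
```

```text
time_s: 12.0
tool_pos: [0.5233, 0.2052, 0.161]
tool_rot: [-180.0, 0.0, 72.2]
force: [-0.6, 0.2, 1.0]
grip_width: 0.0098
grasp_force: 12.0
CHK 12.1 Fz -0.36 Mz -0.012 [0.5232 0.2052 0.161 ] yaw 72.2 0.0099
time_s: 12.45
tool_pos: [0.5232, 0.2051, 0.1579]
tool_rot: [-180.0, 0.0, 72.2]
force: [0.6, 0.5, -0.7]
grip_width: 0.0099
grasp_force: 12.0
CHK 12.55 Fz -0.92 Mz 0.025 [0.5232 0.2052 0.158 ] yaw 72.2 0.01
```

Friction is gone and the key goes down freely. Next is the collar seat, at about TCP 0.155.

```bash
python3 -m creep '[0,0,0,0.04,0,0,0, 0,0,0,0.07,0,0,0, 0,0,0,0.07,0,0,0]'; python3 chk.py || { python3 -m creep '[0,0,0,0.03,0,0,0, 0,0,0,0.03,0,0,0]' >/dev/null; python3 chk.py; }
```

```text
time_s: 12.9
tool_pos: [0.5233, 0.2052, 0.156]
tool_rot: [-180.0, 0.0, 72.2]
force: [0.7, 0.1, -1.0]
grip_width: 0.0098
grasp_force: 12.0
CHK 13.0 Fz -0.99 Mz -0.001 [0.5233 0.2052 0.1561] yaw 72.2 0.0098
CHK 13.35 Fz -1.27 Mz 0.003 [0.5233 0.2052 0.1552] yaw 72.2 0.0099
```

```bash
python3 -m creep '[0,0,0,0.03,0,0,0, 0,0,0,0.03,0,0,0]'>/dev/null; python3 chk.py || { python3 -m creep '[0,0,0,0.03,0,0,0, 0,0,0,0.03,0,0,0]' >/dev/null; python3 chk.py; } || { python3 -m creep '[0,0,0,0.03,0,0,0, 0,0,0,0.03,0,0,0]' >/dev/null; python3 chk.py; }
```

```text
CHK 13.7 Fz -0.75 Mz -0.008 [0.5233 0.2052 0.1543] yaw 72.2 0.0098
CHK 14.05 Fz 3.69 Mz -0.001 [0.5237 0.2052 0.154 ] yaw 72.2 0.0097
```

```bash
python3 -m creep '[0,0,0,-0.02,0,0,0, 0,0,0,-0.02,0,0,0.6, 0,0,0,-0.02,0,0,1.4, 0,0,0,-0.02,0,0,2.2, 0,0,0,-0.02,0,0,3, 0,0,0,-0.02,0,0,3.8, 0,0,0,-0.02,0,0,4.4, 0,0,0,-0.02,0,0,4.4, 0,0,0,-0.02,0,0,4.4]'; python3 chk.py; python3 -m creep '[0,0,0,0,0,0,0.5, 0,0,0,0,0,0,1, 0,0,0,0,0,0,1]'>/dev/null; python3 chk.py
```

```text
time_s: 15.0
tool_pos: [0.5233, 0.2055, 0.1541]
tool_rot: [-180.0, -0.0, 45.9]
force: [0.4, 0.4, 2.3]
grip_width: 0.01
grasp_force: 12.0
CHK 15.1 Fz 2.09 Mz -0.014 [0.5233 0.2054 0.154 ] yaw 45.9 0.0096
CHK 15.55 Fz 2.12 Mz 0.016 [0.5233 0.2055 0.154 ] yaw 39.9 0.0099
```

```bash
python3 -m creep '[0,0,0,0,0,0,0.5, 0,0,0,0,0,0,1, 0,0,0,0,0,0,1]'>/dev/null; python3 chk.py && python3 -m creep '[0,0,0,0,0,0,0.5, 0,0,0,0,0,0,0.5]'>/dev/null && python3 chk.py
```

```text
CHK 16.0 Fz 1.34 Mz 0.034 [0.5232 0.2055 0.154 ] yaw 33.9 0.0099
CHK 16.35 Fz 0.88 Mz 0.032 [0.5232 0.2055 0.154 ] yaw 30.9 0.0099
```

```bash
python3 -m creep '[0,0,0,0,0,0,0.3, 0,0,0,0,0,0,0.3]'>/dev/null; python3 chk.py; python3 st.py
```

```text
CHK 16.7 Fz 2.01 Mz 0.042 [0.5233 0.2055 0.154 ] yaw 29.1 0.0097
t 16.75 F [-0.22  1.37  1.16] M [ 0.546 -0.006  0.049] [0.5232 0.2054 0.154 ] [-179.99    0.     29.06] 0.0097 [-0.   0.   0.1 -0.   0.1  0.  -0.3]
(array([ 0.008,  0.002, -1.533]), array([-2.0000e-03, -1.0000e-03, -1.0489e+01]))
```

```bash
python3 -m creep '[0,0,0,0,0,0,0.25, 0,0,0,0,0,0,0.25]'>/dev/null; python3 chk.py && python3 -m creep '[0,0,0,0,0,0,0.25, 0,0,0,0,0,0,0.25]'>/dev/null && python3 chk.py && python3 -m creep '[0,0,0,0,0,0,0.25, 0,0,0,0,0,0,0.25]'>/dev/null && python3 chk.py
```

```text
CHK 17.05 Fz 1.05 Mz 0.068 [0.5233 0.2053 0.1541] yaw 27.5 0.0097
```

```bash
python3 -m creep '[0,0,0,0,0,0,0.25, 0,0,0,0,0,0,0.25]'>/dev/null; python3 chk.py; python3 st.py; python3 - <<'E'
from h import *
from cell import env
s=grab(env,'side','s3')
cv2.imwrite('pics/z5.png',cv2.resize(s['color'][190:270,205:285,::-1],(600,600),interpolation=2))
E
```

```text
CHK 17.4 Fz 2.05 Mz 0.096 [0.5233 0.2053 0.1541] yaw 26.0 0.0098
t 17.45 F [-0.76  1.78  1.21] M [0.632 0.028 0.126] [0.5233 0.2053 0.1541] [180.    -0.    26.01] 0.01 [-0.   0.  -0.1  0.   0.  -0.  -0. ]
(array([ 0.008, -0.003, -1.531]), array([  0.   ,  -0.   , -10.999]))
```

View pics/z5.png

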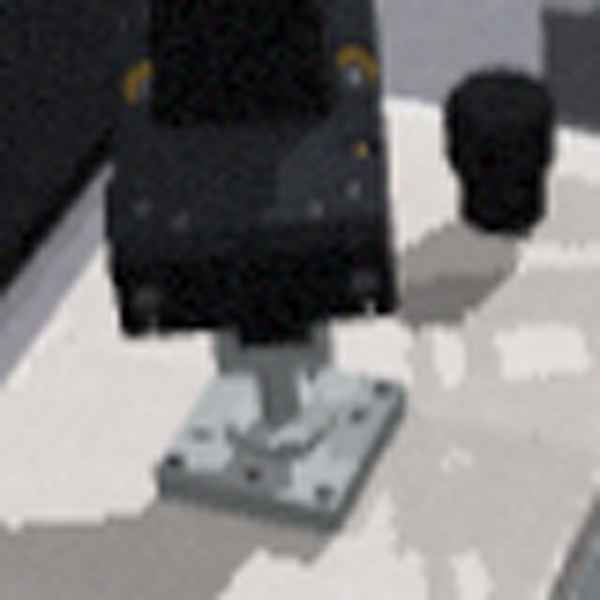

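The collar sits on the plate at about (280,425) in the crop, and the rising torque shows the stop has been reached. I'll ease the twist slightly, open and retreat upward.

```bash
python3 -m creep '[0,0,0,0,0,0,-0.25, 0,0,0,0,0,0,-0.25, 12,0,0,0,0,0,-0.25, 14,0,0,0,0,0,-0.25, 20,0,0,0,0,0,-0.25, 40,0,0,0,0,0,-0.25, 40,0,0,0,0,0,-0.25, 40,0,0,0,0,0,-0.25, 40,0,0,0,0,0,-0.25, 40,0,0,0,0,0,-0.25]'; python3 st.py
```

```text
time_s: 18.5
tool_pos: [0.5233, 0.2052, 0.154]
tool_rot: [180.0, 0.0, 27.5]
force: [0.2, 0.5, -0.0]
grip_width: 0.0394
grasp_force: 0.0
t 18.5 F [ 0.23  0.46 -0.02] M [-0.077 -0.004 -0.017] [0.5233 0.2052 0.154 ] [1.7999e+02 1.0000e-02 2.7500e+01] 0.0394 [ 0.  -0.   0.  -0.1  0.1  0.   0. ]
(array([ 0.01 , -0.006, -1.532]), array([ 0.000e+00,  2.000e-03, -1.075e+01]))
```

```bash
python3 -m creep '[40,0,0,-0.5,0,0,0, 40,0,0,-1.5,0,0,0, 40,0,0,-2.7,0,0,0, 40,0,0,-4,0,0,0, 40,0,0,-4.6,0,0,0, 40,0,0,-4.6,0,0,0]' >/dev/null; python3 - <<'E'
from cell import env
from h import *
o=env.get_obs();p,R=pose(o);print(p,o['force']); print((R.inv().apply(np.array([.5,-.15,.29])-p)/.03).round(2))
E
```

```text
[0.52484936 0.20639437 0.29662057] [ 1.05184257  0.13422908 -0.35717843]
[-6.22 10.15  0.19]
```

```bash
python3 -m creep '[40,-0.8,1.3,0,0,0,0, 40,-1.6,2.6,0,0,0,0, 40,-2.4,3.9,0,0,0,0, 40,-3.2,5.2,0,0,0,0, 40,-4,6.5,0,0,0,0, 40,-4.8,7.8,0,0,0,0, 40,-5.6,9.1,0,0,0,0, 40,-6.2,10.1,0,0,0,0, 40,-6.2,10.1,0,0,0,0, 40,-6.2,10.1,0,0,0,0, 40,-6.2,10.1,0,0,0,0, 40,-6.2,10.1,0,0,0,0]'; python3 - <<'E'
from cell import env
from h import *
t=grab(env,'top','t4');s=grab(env,'side','s4')
a=cv2.resize(t['color'][170:214,175:219,::-1],(400,400),interpolation=2)
b=cv2.resize(s['color'][205:265,210:270,::-1],(400,400),interpolation=2)
cv2.imwrite('pics/z6.png',np.hstack([a,b]))
P=cloud(t);V,U=np.mgrid[:420,:560]
m=(U>175)&(U<219)&(V>170)&(V<214)&(P[...,2]>.135)
print(m.sum(),cv2.minAreaRect(P[m][:,:2].astype(np.float32)),P[m][:,2].max())
E
```

```text
time_s: 20.3
tool_pos: [0.4985, -0.1477, 0.2921]
tool_rot: [-180.0, -0.0, 27.7]
force: [0.5, 0.1, -0.2]
grip_width: 0.0401
grasp_force: 0.0
89 ((0.39276841282844543, 0.11306843906641006), (0.3555130362510681, 0.01325205061584711), 35.1597900390625) 1.2683911702631911
```

View pics/z6.png

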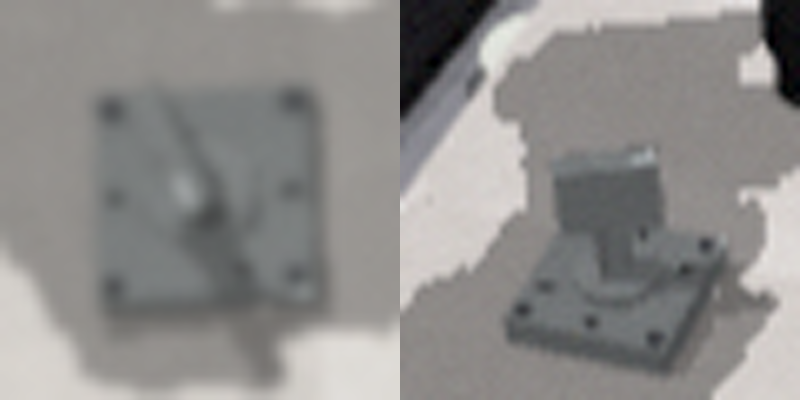

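The key stands upright with its collar on the plate. The bow, (150,90) to (215,220) in the left crop, lies along the bars. I'll check the angle in numbers before handing in.

```bash
python3 - <<'E'
from h import *
for n,w in(('t4',(175,219,165,214)),('s4',(215,265,215,265))):
    P=cloud(pickle.load(open(n+'.pkl','rb')));V,U=np.mgrid[:420,:560]
    m=(U>w[0])&(U<w[1])&(V>w[2])&(V<w[3])&(P[...,2]>.14)&(P[...,2]<.175)&(abs(P[...,0]-.5235)<.03)&(abs(P[...,1]-.2055)<.03)
    X=P[m][:,:2].astype(np.float32); d=cv2.fitLine(X,cv2.DIST_HUBER,0,.01,.01).ravel()
    print(m.sum(),cv2.minAreaRect(X),np.degrees(np.arctan2(d[1],d[0]))%180,np.percentile(P[m][:,2],98))
E
```

```text
80 ((0.523347020149231, 0.20520764589309692), (0.036070916801691055, 0.010064754635095596), 28.725688934326172) 28.316391 0.17045749133197632
184 ((0.5237250328063965, 0.20667579770088196), (0.03568195924162865, 0.013599258847534657), 32.019874572753906) 28.188053 0.16884711521881646
```

```bash
python3 -c "
from cell import env
print(env.sign_off())"
```

```text
the job is handed in; nothing more can be done
None
```

The key is fully home in the lock and turned clockwise to its stop, with the bow measured within about 1° of the locked line; it is released with the arm clear, and the job is handed in (no verdict was returned).

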